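# Feed the board one pitch and stamp it

### The arm

A 6-joint arm with a two-finger parallel gripper is mounted at the origin on the work surface. World frame = base frame: x ahead of the robot, y to its left, z up, the work surface at z = 0. Lengths are in m, angles in rad, forces in N, time in s.
With the tool pointing down it reaches from about 0.35 to 1 m from the base axis. Payload 7.1 kg.
Tool frame: the origin (TCP) lies at the very end of the fingers, on their centre line; the grasp point (between the pads) lies 19 mm behind it; z points along the fingers, y is the direction in which the jaws open and shut (so a half turn about z gives the same grasp; the last joint's range is limited). The gripper opens to 85 mm and grips with 20 to 120 N. Pads are 22 mm wide; open, the fingers measure 114 mm over their backs; the gripper's body (76 mm by 85 mm) begins 54 mm behind the grasp point. The pads swing forward as they close: fully open they stand 13 mm farther back than shut.
Start: joints at [-1.281, 0.423, 1.63, -0, 1.089, -0.019], TCP at [0.19, -0.595, 0.231] pointing down, gripper open.
Joint ranges: [-3, 3], [-0.9, 2.11], [0.09, 2.58], [-1.31, 4.45], [0.11, 2.69], [-2.54, 2.54]. Speed limits (rad/s): [2.39, 2.39, 3.01, 3.14, 3.14, 3.14].

### API

Orientations are given as a unit quaternion [x, y, z, w].
In Python, from cell import arm, imaging gives the robot as it stands. The module is installed in compiled form; this text tells all that it offers.
- The arm moves only by the shell command python3 -m creep 'ROWS' [OPENING] [FORCE]. ROWS is a JSON object of lists of equal length, an entry for each row: "delta_pos": the shift along the tool's x, y, z normalised to -1 to 1, where 1 is 0.3 m, a list of three; "rot": the turn, a rotation vector about the tool's x, y, z normalised to -1 to 1, where 1 is 45 degrees, a list of three. A call has 1 to 5 rows; each row is the pose to reach, as a shift and turn from the pose commanded when the call began, along the tool's axes at that moment; what a row does not reach only later rows make up. A row lasts 1/8 s, in which the tool goes at most 62.5 mm and 10.7 degrees, less where a joint would pass 70% of its speed; a pose out of reach is approached as far as the arm can. A call with a number of a shift or a turn outside -1 to 1 is refused whole. A call with a gripper value outside its range is refused whole. OPENING is the gripper's target within -1 to 1 (shut at 1, half-way at 0, fully open at -1), set as the call begins (- or left out, the last holds). The fingers move at their own pace and stop on an object; FORCE is the grip in N (left out, the last holds). Time passes only in rows, so rows that repeat a pose let the fingers close. It gives the time, the measured TCP pose, the force and the opening at its end, in the units of the state.
- arm.read_state(): the state, without advancing time (a new reading comes with each control period).
- imaging.grab_frame(name): name is "scene" or "top"; returns a dict with "color" (480x640x3 uint8, red, green, blue), "depth" (480x640 float32, m along the optical axis (not along the pixel's ray), 0 where there is no reading), "fovy" (degrees; the focal length in pixels is half the picture's height over the tangent of half this angle, whatever the lens; pixels are square), "cx", "cy" (the principal point, pixels), "R" (3x3) and "t" (3): a world point X has camera coordinates R X + t. Camera axes: x right, y down, z forward; pixel columns grow to the right and rows downward; lengths in m; the calibration is good to about 2 mm. A picture is of the moment at which its call begins.
- arm.close_job(): hands the job in, once; it reports no verdict.
The state is a dict: "time_s": time; "joints": joint angles; "joint_vel": joint speeds; "tau": joint torques, N m; "position": TCP position; "orientation": TCP orientation; "wrist_force": force on the tool from outside, world axes, zero at the start; "torque": the same for the moment, N m; "grip_width": finger opening in m.
Only numpy, scipy, OpenCV 4.12 (cv2) and the standard library are available. Lean on these libraries where they do the work, as an engineer would, in place of code of your own. Each camera call takes 0.05 s, during which the arm holds its last target.

### The job

Push the feed wheel clockwise (seen from above) by its upright red handle through exactly one full turn, so that the handle comes back to where it started. Only then press the round blue palm plate of the stamp fully down and let it spring back up. Push gently with the fingertips or the outside of the fingers: do not grip or squeeze the handle, and leave every loose thing where it is.

Things in the scene. Friction and masses are not known exactly. Their poses are not given: they have to be found in the camera images.
- jig: Board marking jig, fixed to the table: grey base plate 340 (x) by 360 (y) by 15 mm high, origin at the centre of its underside, z up. The feed wheel stands on a green gear box (100 by 100 mm, top 85 mm above the table) at jig y = +100 mm; the stamp stands in a green portal at jig y = -100 mm, over a dark wooden board that the wheel feeds along jig x (25 mm a turn). Nothing of the jig's frame but the wheel, handle and stamp is higher than 104 mm.
- wheel_center (a point): Point on the wheel's vertical axis, 105 mm above the table, level with the foot of the red handle. The wheel: aluminium rim of 164 mm outer diameter, rim and spokes reach up to 107 mm above the table, hub 40 mm across up to 111 mm.
- handle: Upright red handle on a spoke of the wheel, 62 mm from the wheel's axis: round, 22 mm in diameter, 62 mm tall (from 105 to 167 mm above the table). Origin at the centre of its foot, z up. It spins easily about its own upright axis, as crank handles do. Nothing else is near it above 111 mm.
- feed_wheel (a joint): Wheel angle in rad, grows clockwise seen from above; at 0 the handle lies on the jig's +x side of the wheel's axis. It starts anywhere from 0.3 to 6.0, and one full turn adds 6.283. It turns with steady friction (about 3 N at the handle), does not spring back and does not coast. Hard stops at -1 and 14.5.
- stamp (a joint): How far the stamp is pressed down, in m: 0 up, 0.016 fully down (stop). Spring: 4.5 N at the start to 8.5 N at the stop; it rises by itself when let go.
- stamp_top (a point): Centre of the upper face of the stamp's round blue palm plate (92 mm in diameter, 12 mm thick), 134 mm above the table when up; moves down with the stamp.
- ink_jar: Small jar with a black cap, 40 mm across, 50 mm tall, loose on the jig's base plate; origin at the centre of its underside. Leave it.
- wedge_block: Loose wooden block 50 by 30 by 30 mm on the jig's base plate, on the robot's side; origin at the centre of its underside. Leave it.
- slat_pile: Pile of wooden slats, 240 by 62 mm, 60 mm high, on the left; origin at the centre of its underside. Leave it.
- offcut: Pale wooden offcut, 100 by 62 by 12 mm, lying on the left; origin at the centre of its underside. Leave it.
- mug: White mug, 80 mm across, 90 mm tall, on the right; origin at the centre of its underside. Leave it.
- mallet: Hammer, 260 mm long, lying on the right; origin at its underside. Leave it.
- tape_roll: Roll of paper tape, 60 mm across, 25 mm high, lying on the slat pile; origin at the centre of its underside. Leave it.

How it is judged:
On the way, in this order (a step that is already met when the one before it is completed fails the run):
1. the handle is being pushed round the far side of the wheel (distance of handle from where it was at the start of the episode above 0.1 m and contact force between the fingers and handle above 0.3 N), for 0.02 s.
2. the wheel stands one full clockwise turn on, the handle back within 14 mm of its start (distance of handle from where it was at the start of the episode below 0.014 m and value of joint feed_wheel between 6.35 and 12.5 rad), for 0.2 s.
3. the stamp is pressed down at least 13 of its 16 mm (all of step 2 and value of joint stamp above 0.013 m), for 0.05 s.
At the end, for the whole second after the job is handed in: The wheel is exactly one clockwise turn on (handle within 14 mm of where it started), at rest; the stamp has been pressed after that and is up again (within 3 mm) (all of step 2 and value of joint stamp below 0.003 m and velocity of joint feed_wheel between -0.05 and 0.05 rad/s); the robot touches nothing.
It fails at once if the stamp is pressed before the wheel has made its one turn (value of joint stamp above 0.006 m and not (distance of handle from where it was at the start of the episode below 0.014 m and value of joint feed_wheel between 6.35 and 12.5 rad)).
It fails at once if the handle is gripped, squeezed or forced (more than 25 N from the fingers) (contact force between the fingers and handle above 25 N).
It fails at once if a loose thing is moved or lifted by more than 20 mm (distance of any of ink_jar, wedge_block, slat_pile, offcut, mug, mallet, tape_roll from where it was at the start of the episode above 0.02 m).
It also fails if it takes over 64 s, if anything falls off the work surface, if the arm or the gripper's body presses on something with over 40 N, if the wrist force passes 120 N, or if a joint passes its speed limit or range.

## Working session

There is one attempt and no reset: what is moved stays moved. The work goes in short steps, Python scripts to look and compute and a shell command to move; the robot and the scene stay as the last step left them, time stands still between calls to the robot, and variables do not carry over. Pictures are saved under pics/ and viewed, and the job is handed in when it is done.

```bash
mkdir -p pics; ls
cat > h.py <<'E'
import numpy as np,cv2
from cell import arm,imaging
def grab(n,name):
    f=imaging.grab_frame(n); cv2.imwrite(f'pics/{name}.png',f['color'][:,:,::-1]); np.save(f'pics/{name}.npy',f,allow_pickle=True); return f
def px(f,u,v,z=None):
    F=240/np.tan(np.radians(f['fovy'])/2)
    d=np.array([(u-f['cx'])/F,(v-f['cy'])/F,1]); R=np.array(f['R']);t=np.array(f['t'])
    c=-R.T@t; r=R.T@d
    if z is None: return c+r*f['depth'][int(round(v)),int(round(u))]
    return c+r*(z-c[2])/r[2]
def load(name): return np.load(f'pics/{name}.npy',allow_pickle=True).item()
E
python3 - <<'E'
from h import *
s=arm.read_state(); print(s)
for n in('scene','top'):
    f=grab(n,n+'0'); print(n,f['fovy'],f['cx'],f['cy'],f['R'],f['t'])
E
```

```text
pics
{'time_s': 0.0, 'joints': array([-1.28100907e+00,  4.23848666e-01,  1.63069981e+00, -1.69922111e-05,
        1.08861664e+00, -1.89986702e-02]), 'joint_vel': array([ 0.0016381 ,  0.00262389, -0.00192438,  0.00041819, -0.00156403,
       -0.00071987]), 'tau': array([ 3.95161464e-03, -5.57376623e+01, -2.81742811e+01,  9.23519224e-05,
        7.33393827e-03, -1.43408818e-05]), 'position': array([ 0.18980041, -0.59489811,  0.23053696]), 'orientation': array([ 9.88104151e-01,  1.53784164e-01, -1.13581955e-04, -7.78021619e-04]), 'wrist_force': array([-0.45234895,  0.51488736, -0.52468308]), 'torque': array([-0.01403511,  0.00729506, -0.02546679]), 'grip_width': 0.08560598791961634}
scene 52.118432656702716 314.1665989765226 241.08491301993638 [[ 0.79523156  0.60627146  0.0064559 ]
 [ 0.50932087 -0.66221132 -0.54960752]
 [-0.32893618  0.44035337 -0.83539805]] [-0.42093949 -0.1928404   1.32740601]
top 55.66591247480289 312.33190899386665 227.62656722896597 [[-0.02970739 -0.99902567 -0.03263724]
 [-0.99492479  0.03269428 -0.09516168]
 [ 0.09613602  0.02964459 -0.99492666]] [0.04424683 0.52333876 1.11846691]
```

View pics/scene0.png

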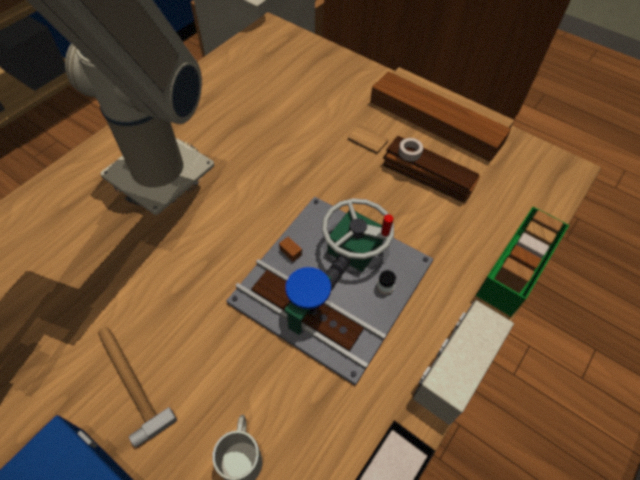

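View pics/top0.png

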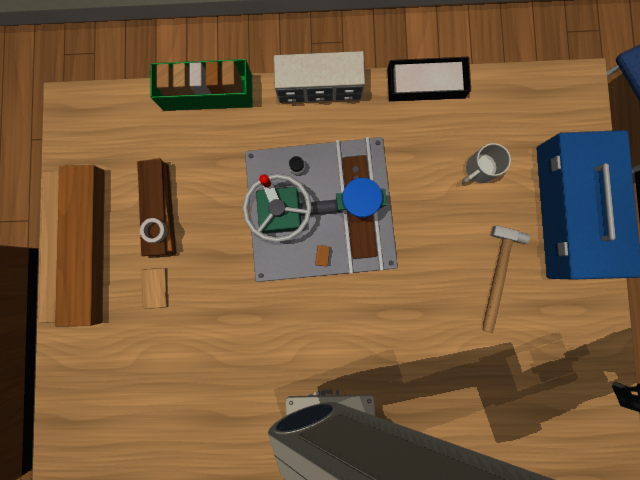

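The scene view shows the wheel near (358,228) with the red handle at (388,225) and the blue plate at (308,288). In the top view the hub is near (277,208), the handle near (265,181) and the plate near (362,197). I'll enlarge both.

Run:
```python
from h import *
a=load('top0'); 
c=a['color'][130:290,235:405,::-1]; cv2.imwrite('pics/tc.png',cv2.resize(c,None,fx=4,fy=3.6 and 4,interpolation=cv2.INTER_CUBIC)[:600])
for n in('top0','scene0'):
    f=load(n);hsv=cv2.cvtColor(f['color'],cv2.COLOR_RGB2HSV);H,S,V=[hsv[...,i] for i in range(3)]
    win=np.zeros(H.shape,bool)
    if n=='top0': win[130:290,235:405]=1
    else: win[190:380,230:440]=1
    red=win&((H<4)|(H>176))&(S>180)&(V>90)
    blue=win&(H>105)&(H<130)&(S>180)&(V>80)
    for nm,m,zz in(('red',red,.167),('blue',blue,.134)):
        v,u=np.nonzero(m); print(n,nm,len(u),u.min(),u.max(),v.min(),v.max(),u.mean(),v.mean(),'ray',px(f,u.mean(),v.mean(),zz))
        P=np.array([px(f,x,y) for x,y in zip(u,v)]); 
        k=P[:,2]>np.percentile(P[:,2],60) if nm=='red' else P[:,2]>.12
        print(P[k].mean(0), P[:,2].max())
```

```text
top0 red 64 259 268 174 183 263.5 178.5 ray [0.62467716 0.12953146 0.167     ]
[0.62587672 0.13042579 0.16601095] 0.16923290263851998
top0 blue 1219 342 381 178 216 361.87694831829367 197.05332239540607 ray [ 0.58040113 -0.09062095  0.134     ]
[ 0.58006705 -0.09047383  0.13602157] 1.164038437578574
scene0 red 57 384 392 215 222 387.94736842105266 218.64912280701753 ray [0.62848815 0.12510918 0.167     ]
[0.62790163 0.12849477 0.16609425] 0.16871775313117887
scene0 blue 1412 286 330 268 307 307.9723796033994 287.3172804532578 ray [ 0.58371904 -0.09321963  0.134     ]
[ 0.58447833 -0.09412144  0.13671258] 1.0056434013914053
```

View pics/tc.png

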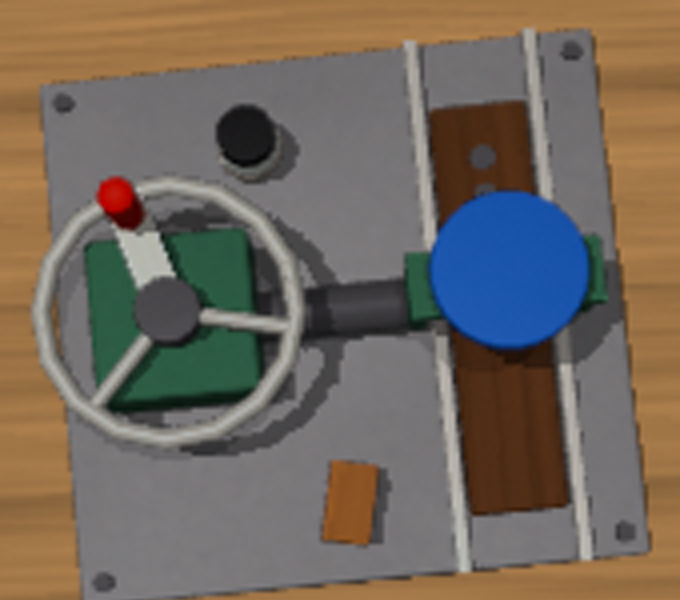

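Run:
```python
from h import *
f=load('top0')
c=lambda U,V,z:px(f,235+U/4,130+V/4,z)
print('hub',c(167,310,.111),'rim',c(168.5,312.5,.105))
for p in((64,103),(571,50),(626,531),(104,582)): print(c(*p,.015))
h=c(117,190,.167); print('handle',h)
print('jar',c(247,135,.065),'wedge',c(353,500,.045))
s=load('scene0')
i=cv2.resize(s['color'][190:270,300:420,::-1],None,fx=6,fy=6,interpolation=cv2.INTER_CUBIC);cv2.imwrite('pics/sc.png',i)
```

```text
hub [0.56634234 0.10732012 0.111     ] rim [0.56569118 0.10711298 0.105     ]
[0.71774438 0.18154224 0.015     ]
[ 0.74003618 -0.14679692  0.015     ]
[ 0.43053005 -0.16773348  0.015     ]
[0.40839982 0.16137343 0.015     ]
handle [0.62688522 0.12780455 0.167     ]
jar [0.68010062 0.06040553 0.065     ] wedge [0.45415136 0.00244974 0.045     ]
```

View pics/sc.png

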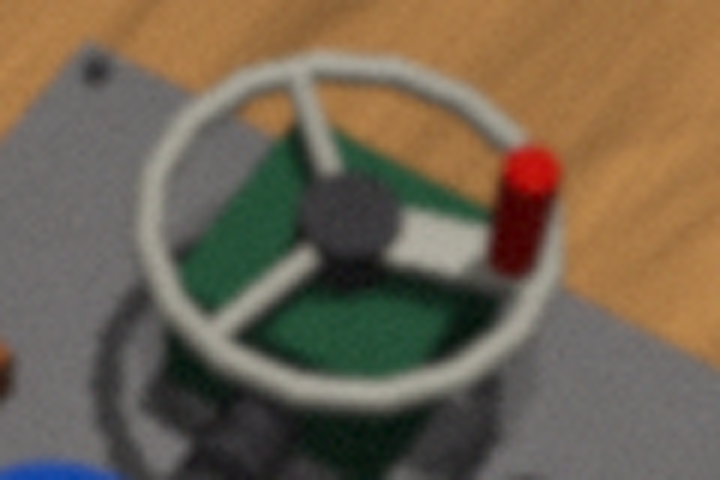

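```bash
python3 -m creep '{"delta_pos":[[0.14,-0.13,0],[0.28,-0.27,0],[0.42,-0.4,0],[0.56,-0.54,0],[0.7,-0.67,0]],"rot":[[0,0,0.08],[0,0,0.16],[0,0,0.24],[0,0,0.32],[0,0,0.393]]}' 1 20
```

```text
time_s: 0.72
position: [0.3293, -0.3382, 0.2312]
orientation: [1.0, -0.001, -0.0, -0.0]
wrist_force: [0.6, -0.4, -0.1]
grip_width: 0.0003
```

```bash
python3 -m creep '{"delta_pos":[[0.09,-0.16,0],[0.18,-0.33,0],[0.27,-0.5,0],[0.36,-0.66,0],[0.45,-0.82,0]],"rot":[[0,0,0],[0,0,0],[0,0,0],[0,0,0],[0,0,0]]}'
python3 - <<'E'
from h import *
s=arm.read_state();p=s['position'];print(p,s['orientation'],(np.array([.603,.157,.231])-p)/.3*[1,-1,-1])
f=load('scene0'); print('hub',px(f,358.3,225.3,.111),'handle',px(f,388.8,217.8,.167))
E
```

```text
time_s: 1.35
position: [0.4645, -0.0923, 0.2313]
orientation: [1.0, 0.0, 0.0, 0.0]
wrist_force: [1.5, -1.3, -0.1]
grip_width: 0.0002
[ 0.4644523  -0.09229933  0.23129792] [9.99999989e-01 1.40151893e-04 2.79056994e-05 3.79216546e-05] [ 0.46182568 -0.83099778  0.00099307]
hub [0.56981758 0.10810182 0.111     ] handle [0.62872029 0.12808346 0.167     ]
```

```bash
python3 -m creep '{"delta_pos":[[0.09,-0.17,0],[0.18,-0.34,0],[0.27,-0.51,0],[0.36,-0.68,0],[0.46,-0.84,0]],"rot":[[0,0,0],[0,0,0],[0,0,0],[0,0,0],[0,0,0]]}'
python3 -m creep '{"delta_pos":[[0,0,0],[0,0,0.1],[0,0,0.2],[0,0,0.3]],"rot":[[0,0,0],[0,0,0],[0,0,0],[0,0,0]]}'
python3 - <<'E'
from h import *
s=arm.read_state();p=s['position'];print(p)
for n in('top','scene'):
  f=grab(n,n+'1')
  c=f['color'][130:290,220:390] if n=='top' else f['color'][150:310,280:450]
  cv2.imwrite(f'pics/{n}1c.png',cv2.resize(c[:,:,::-1],None,fx=3.5,fy=3.5,interpolation=cv2.INTER_CUBIC))
E
```

```text
time_s: 1.98
position: [0.6022, 0.1598, 0.231]
orientation: [1.0, 0.0, -0.0, 0.0]
wrist_force: [-0.1, -0.8, 0.2]
grip_width: -0.0001
time_s: 2.48
position: [0.6011, 0.157, 0.1402]
orientation: [1.0, -0.0, -0.0, 0.0]
wrist_force: [1.3, -0.0, -0.5]
grip_width: 0.0003
[0.6010826  0.1569789  0.14024117]
```

View pics/top1c.png

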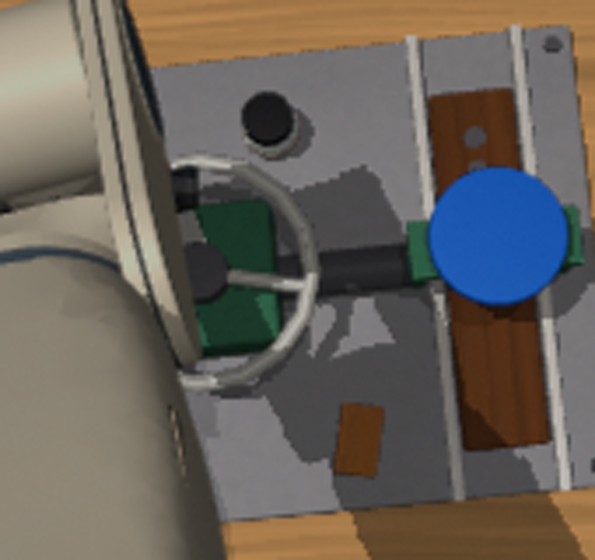

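View pics/scene1c.png

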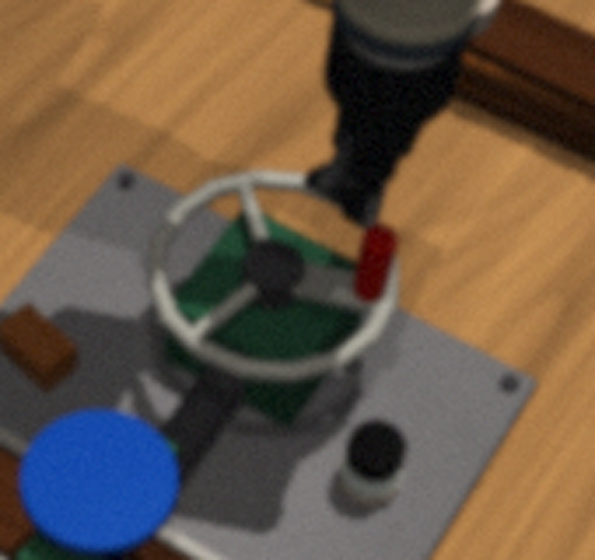

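The finger stands behind the handle (scene crop: finger tip at about (365,215), handle at (375,262)) and the wheel hasn't moved. Now I'll work out the circle rows.

```bash
cat > circ.py <<'E'
import sys,numpy as np
C=np.array([.568,.1075]);R=.062
def P(d): a=np.radians(d); return C+R*np.array([np.cos(a),np.sin(a)])
def tab(t0,t1,n=5):
    print(t0,t1,[[round((p[0])/.3,3),round(-p[1]/.3,3),0] for p in (P(t0+(t1-t0)*k/n)-P(t0) for k in range(1,n+1))])
E
python3 - <<'E'
from circ import *
for k in range(7): tab(56-54*k,56-54*(k+1))
print(P(56),P(2))
E
python3 -m creep '{"delta_pos":[[0,0,0.03],[0,0,0.05],[0,0,0.05]],"rot":[[0,0,0],[0,0,0],[0,0,0]]}'
```

```text
56 2 [[np.float64(0.03), np.float64(0.025), 0], [np.float64(0.055), np.float64(0.055), 0], [np.float64(0.074), np.float64(0.089), 0], [np.float64(0.086), np.float64(0.126), 0], [np.float64(0.091), np.float64(0.164), 0]]
2 -52 [[np.float64(-0.002), np.float64(0.039), 0], [np.float64(-0.012), np.float64(0.077), 0], [np.float64(-0.028), np.float64(0.112), 0], [np.float64(-0.051), np.float64(0.143), 0], [np.float64(-0.079), np.float64(0.17), 0]]
-52 -106 [[np.float64(-0.033), np.float64(0.021), 0], [np.float64(-0.069), np.float64(0.035), 0], [np.float64(-0.107), np.float64(0.043), 0], [np.float64(-0.146), np.float64(0.043), 0], [np.float64(-0.184), np.float64(0.036), 0]]
-106 -160 [[np.float64(-0.036), np.float64(-0.014), 0], [np.float64(-0.069), np.float64(-0.035), 0], [np.float64(-0.098), np.float64(-0.061), 0], [np.float64(-0.121), np.float64(-0.093), 0], [np.float64(-0.137), np.float64(-0.128), 0]]
-160 -214 [[np.float64(-0.01), np.float64(-0.038), 0], [np.float64(-0.012), np.float64(-0.076), 0], [np.float64(-0.008), np.float64(-0.115), 0], [np.float64(0.004), np.float64(-0.152), 0], [np.float64(0.023), np.float64(-0.186), 0]]
-214 -268 [[np.float64(0.025), np.float64(-0.03), 0], [np.float64(0.055), np.float64(-0.055), 0], [np.float64(0.089), np.float64(-0.074), 0], [np.float64(0.126), np.float64(-0.086), 0], [np.float64(0.164), np.float64(-0.091), 0]]
-268 -322 [[np.float64(0.039), np.float64(0.002), 0], [np.float64(0.077), np.float64(0.012), 0], [np.float64(0.112), np.float64(0.028), 0], [np.float64(0.143), np.float64(0.051), 0], [np.float64(0.17), np.float64(0.079), 0]]
[0.60266996 0.15890033] [0.62996223 0.10966377]
time_s: 2.95
position: [0.6019, 0.1579, 0.1266]
orientation: [1.0, 0.0, 0.0, -0.0]
wrist_force: [-0.2, 0.2, -0.1]
grip_width: 0.0001
```

```bash
python3 -m creep '{"delta_pos":[[0.015,0.012,0],[0.03,0.025,0],[0.043,0.04,0],[0.055,0.055,0],[0.065,0.072,0]],"rot":[[0,0,0],[0,0,0],[0,0,0],[0,0,0],[0,0,0]]}'
python3 - <<'E'
from circ import *
from h import *
p=arm.read_state()['position'];print(p,P(29))
f=grab('scene','scene2');cv2.imwrite('pics/scene2c.png',cv2.resize(f['color'][150:310,280:450,::-1],None,fx=3.5,fy=3.5,interpolation=cv2.INTER_CUBIC))
tab(29,-25)
E
```

```text
time_s: 3.58
position: [0.622, 0.1363, 0.1266]
orientation: [1.0, 0.0, 0.0, -0.0]
wrist_force: [-0.7, 2.9, 2.5]
grip_width: 0.0001
[0.62203023 0.13626703 0.12658531] [0.62222642 0.1375582 ]
29 -25 [[np.float64(0.016), np.float64(0.036), 0], [np.float64(0.024), np.float64(0.074), 0], [np.float64(0.026), np.float64(0.112), 0], [np.float64(0.02), np.float64(0.151), 0], [np.float64(0.007), np.float64(0.188), 0]]
```

View pics/scene2c.png

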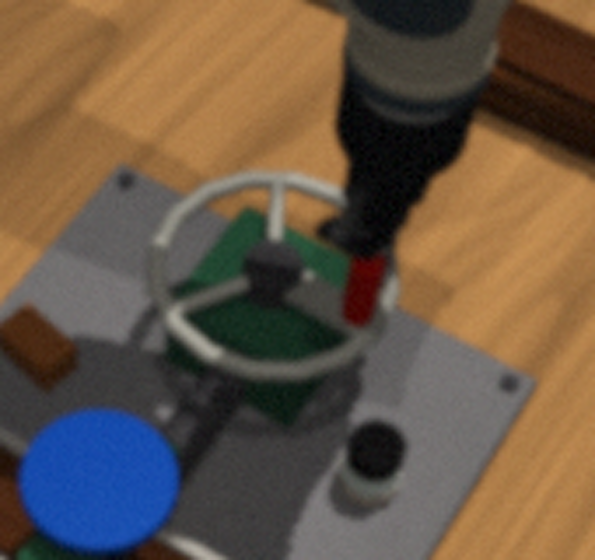

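The handle is moving (crop (363,290)) with about 3 N at the wrist. I'll keep pushing.

```bash
python3 -m creep '{"delta_pos":[[0.016,0.036,0],[0.024,0.074,0],[0.026,0.112,0],[0.02,0.151,0],[0.007,0.188,0]],"rot":[[0,0,0],[0,0,0],[0,0,0],[0,0,0],[0,0,0]]}'
python3 - <<'E'
from circ import *
from h import *
p=arm.read_state()['position'];print(p,P(-25))
f=grab('scene','scene3');cv2.imwrite('pics/scene3c.png',cv2.resize(f['color'][150:310,280:450,::-1],None,fx=3.5,fy=3.5,interpolation=cv2.INTER_CUBIC))
tab(-25,-79)
E
```

```text
time_s: 4.25
position: [0.6238, 0.0788, 0.1264]
orientation: [1.0, -0.0, 0.001, 0.0]
wrist_force: [2.4, 1.8, -1.6]
grip_width: 0.0
[0.62376393 0.07881307 0.12635201] [0.62419108 0.08129767]
-25 -79 [[np.float64(-0.02), np.float64(0.034), 0], [np.float64(-0.045), np.float64(0.063), 0], [np.float64(-0.076), np.float64(0.087), 0], [np.float64(-0.111), np.float64(0.105), 0], [np.float64(-0.148), np.float64(0.116), 0]]
```

View pics/scene3c.png

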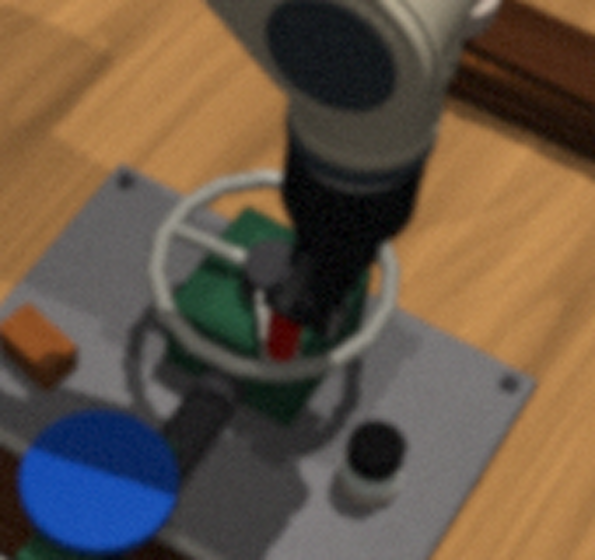

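Pushing works: the handle is at crop (283,335). I'll correct the small drift and go on.

```bash
cat >> circ.py <<'E'
def tab2(p,t0,t1,n=5):
    print(t0,t1,[[round(float(d[0])/.3,3),round(float(-d[1])/.3,3),0] for d in (P(t0+(t1-t0)*k/n)-np.array(p[:2]) for k in range(1,n+1))])
E
python3 - <<'E'
from circ import *
from h import *
tab2(arm.read_state()['position'],-25,-79)
E
```

```text
-25 -79 [[-0.015, 0.021, 0], [-0.041, 0.05, 0], [-0.072, 0.074, 0], [-0.106, 0.092, 0], [-0.143, 0.103, 0]]
```

```bash
python3 -m creep '{"delta_pos":[[-0.016,0.022,0],[-0.042,0.052,0],[-0.073,0.076,0],[-0.107,0.094,0],[-0.144,0.105,0]],"rot":[[0,0,0],[0,0,0],[0,0,0],[0,0,0],[0,0,0]]}'
python3 - <<'E'
from circ import *
from h import *
p=arm.read_state()['position'];print(p,P(-79))
tab2(p,-79,-133)
E
```

```text
time_s: 4.92
position: [0.5796, 0.048, 0.1264]
orientation: [1.0, -0.0, 0.0, 0.0]
wrist_force: [3.2, 0.1, -0.5]
grip_width: 0.0004
[0.57961806 0.04795076 0.1264189 ] [0.57983016 0.04663911]
-79 -133 [[-0.038, 0.008, 0], [-0.077, 0.005, 0], [-0.114, -0.006, 0], [-0.149, -0.024, 0], [-0.18, -0.047, 0]]
```

```bash
python3 -m creep '{"delta_pos":[[-0.038,0.008,0],[-0.077,0.005,0],[-0.114,-0.006,0],[-0.149,-0.024,0],[-0.18,-0.047,0]],"rot":[[0,0,0],[0,0,0],[0,0,0],[0,0,0],[0,0,0]]}'
python3 - <<'E'
from circ import *
from h import *
p=arm.read_state()['position'];print(p,P(-133))
f=grab('scene','scene4');cv2.imwrite('pics/scene4c.png',cv2.resize(f['color'][150:310,280:450,::-1],None,fx=3.5,fy=3.5,interpolation=cv2.INTER_CUBIC))
tab2(p,-133,-187)
E
```

```text
time_s: 5.55
position: [0.5256, 0.0629, 0.1264]
orientation: [1.0, 0.0, 0.0, 0.0]
wrist_force: [3.6, -2.6, 0.3]
grip_width: -0.0001
[0.52564795 0.06291299 0.12636883] [0.5257161  0.06215607]
-133 -187 [[-0.026, -0.027, 0], [-0.046, -0.06, 0], [-0.059, -0.097, 0], [-0.065, -0.135, 0], [-0.064, -0.174, 0]]
```

View pics/scene4c.png

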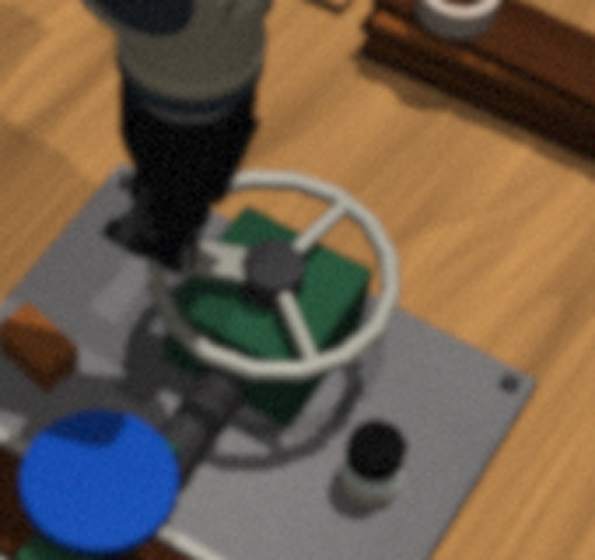

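The wide spoke now points near-left (crop (215,262)) and the handle is hidden behind the finger. I'll continue.

```bash
python3 -m creep '{"delta_pos":[[-0.026,-0.027,0],[-0.046,-0.06,0],[-0.059,-0.097,0],[-0.065,-0.135,0],[-0.064,-0.174,0]],"rot":[[0,0,0],[0,0,0],[0,0,0],[0,0,0],[0,0,0]]}'
python3 - <<'E'
from circ import *
from h import *
p=arm.read_state()['position'];print(p,P(-187))
tab2(p,-187,-241)
E
```

```text
time_s: 6.22
position: [0.5068, 0.1155, 0.1262]
orientation: [1.0, 0.0, -0.0, 0.0]
wrist_force: [0.2, -3.0, -1.0]
grip_width: -0.0001
[0.50679508 0.11547683 0.12618214] [0.50646214 0.1150559 ]
-187 -241 [[0.007, -0.037, 0], [0.023, -0.072, 0], [0.044, -0.105, 0], [0.072, -0.132, 0], [0.104, -0.154, 0]]
```

```bash
python3 -m creep '{"delta_pos":[[0.007,-0.037,0],[0.023,-0.072,0],[0.044,-0.105,0],[0.072,-0.132,0],[0.104,-0.154,0]],"rot":[[0,0,0],[0,0,0],[0,0,0],[0,0,0],[0,0,0]]}'
python3 - <<'E'
from circ import *
from h import *
p=arm.read_state()['position'];print(p,P(-241))
f=grab('scene','scene5');cv2.imwrite('pics/scene5c.png',cv2.resize(f['color'][150:310,280:450,::-1],None,fx=3.5,fy=3.5,interpolation=cv2.INTER_CUBIC))
tab2(p,-241,-290)
E
```

```text
time_s: 6.85
position: [0.5387, 0.1614, 0.1261]
orientation: [1.0, 0.0, -0.0, 0.0]
wrist_force: [-2.8, -1.7, -0.3]
grip_width: 0.0004
[0.53867793 0.16144472 0.12614419] [0.5379418  0.16172642]
-241 -290 [[0.03, -0.015, 0], [0.064, -0.024, 0], [0.099, -0.027, 0], [0.134, -0.024, 0], [0.168, -0.014, 0]]
```

View pics/scene5c.png

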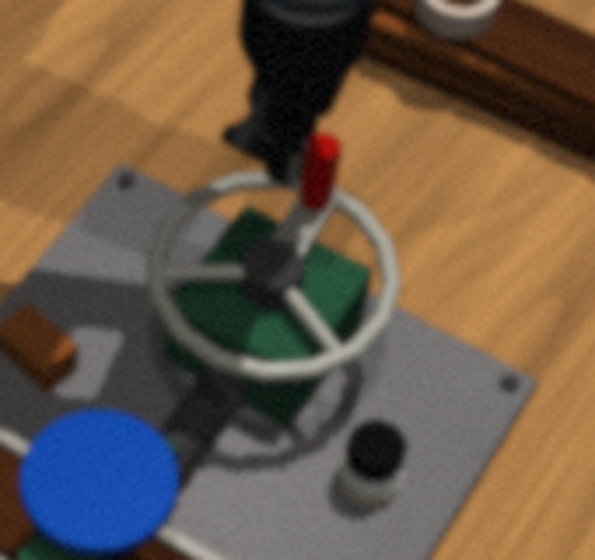

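The handle top is at crop (325,147). I'll measure its lag behind the pusher.

```bash
python3 -m creep '{"delta_pos":[[0.03,-0.015,0],[0.064,-0.024,0],[0.099,-0.027,0],[0.134,-0.024,0],[0.168,-0.014,0]],"rot":[[0,0,0],[0,0,0],[0,0,0],[0,0,0],[0,0,0]]}'
python3 - <<'E'
from circ import *
from h import *
h=px(load('scene5'),280+325/3.5,150+147/3.5,.167);d=h[:2]-C;print(h,np.degrees(np.arctan2(d[1],d[0])),np.hypot(*d))
p=arm.read_state()['position'];d=p[:2]-C;print(p,np.degrees(np.arctan2(d[1],d[0])))
for n in('top','scene'):
  f=grab(n,n+'6')
  c=f['color'][130:290,220:390] if n=='top' else f['color'][150:310,280:450]
  cv2.imwrite(f'pics/{n}6c.png',cv2.resize(c[:,:,::-1],None,fx=3.5,fy=3.5,interpolation=cv2.INTER_CUBIC))
E
```

```text
time_s: 7.52
position: [0.5893, 0.165, 0.1263]
orientation: [1.0, 0.0, -0.0, -0.0]
wrist_force: [-3.8, 0.7, 0.6]
grip_width: 0.0
[0.56327184 0.16586982 0.167     ] 94.6310514061025 0.05856100160898349
[0.58929297 0.16502573 0.1262665 ] 69.68812323291779
```

View pics/scene6c.png

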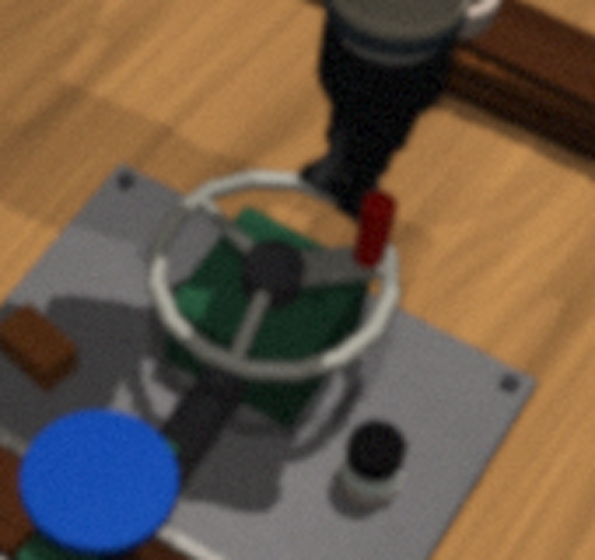

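View pics/top6c.png

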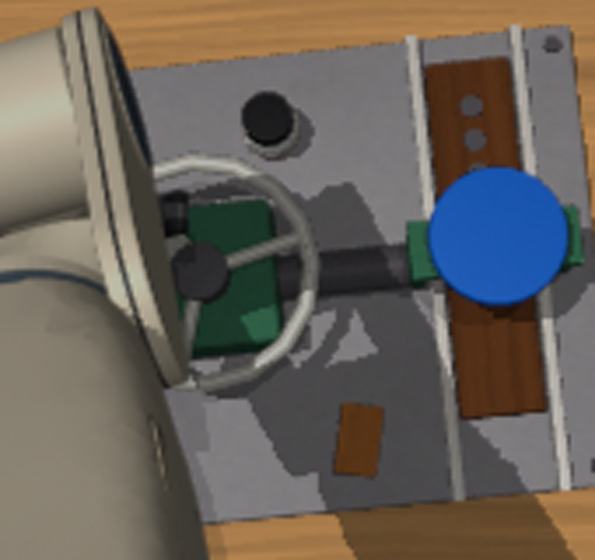

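Handle top is at crop (379,198) in the scene view, against (379,233) in scene1, so there is still some way to go. The arm hides the handle in the top view.

```bash
cat >> h.py <<'E'
def redpos(f):
    hsv=cv2.cvtColor(f['color'],cv2.COLOR_RGB2HSV);H,S,V=[hsv[...,i] for i in range(3)]
    m=((H<5)|(H>175))&(S>170)&(V>50); m[:150]=0;m[310:]=0;m[:,:280]=0;m[:,450:]=0
    v,u=np.nonzero(m); q=px(f,u.mean(),v.mean(),.136); d=q[:2]-[.568,.1075]
    return len(u),u.mean(),v.mean(),q[:2],np.degrees(np.arctan2(d[1],d[0])),np.hypot(*d)
E
python3 - <<'E'
from h import *
for n in('scene0','scene1','scene5','scene6'): print(n,redpos(load(n)))
from circ import *
p=arm.read_state()['position']; tab2(p,-290.3,-311); tab2(p,-290.3,-314)
E
```

```text
scene0 (145, np.float64(386.73793103448276), np.float64(224.0), array([0.62525096, 0.13288447]), np.float64(23.911988845097028), np.float64(0.06262622235682795))
scene1 (144, np.float64(386.4375), np.float64(224.58333333333334), array([0.62557413, 0.13117494]), np.float64(22.35285460156801), np.float64(0.062251771700011026))
scene5 (147, np.float64(370.6326530612245), np.float64(197.97278911564626), array([0.55753105, 0.17142549]), np.float64(99.30065286523387), np.float64(0.06477706095824406))
scene6 (142, np.float64(386.26056338028167), np.float64(214.55633802816902), array([0.61061524, 0.15376481]), np.float64(47.351345156891234), np.float64(0.06290064579377007))
-290.3 -311 [[0.01, 0.003, 0], [0.023, 0.01, 0], [0.036, 0.018, 0], [0.048, 0.026, 0], [0.06, 0.035, 0]]
-290.3 -314 [[0.012, 0.004, 0], [0.027, 0.012, 0], [0.041, 0.021, 0], [0.055, 0.031, 0], [0.068, 0.043, 0]]
```

```bash
python3 -m creep '{"delta_pos":[[0.012,0.004,0],[0.027,0.012,0],[0.041,0.021,0],[0.055,0.031,0],[0.068,0.043,0]],"rot":[[0,0,0],[0,0,0],[0,0,0],[0,0,0],[0,0,0]]}'
python3 - <<'E'
from circ import *
from h import *
p=arm.read_state()['position'];d=p[:2]-C;print(p,np.degrees(np.arctan2(d[1],d[0])))
f=grab('scene','scene7');cv2.imwrite('pics/scene7c.png',cv2.resize(f['color'][150:310,280:450,::-1],None,fx=3.5,fy=3.5,interpolation=cv2.INTER_CUBIC))
print(redpos(f))
E
```

```text
time_s: 8.25
position: [0.6088, 0.1519, 0.1263]
orientation: [1.0, 0.0, -0.001, 0.0]
wrist_force: [-4.5, 1.2, 2.3]
grip_width: -0.0
[0.60878464 0.1519096  0.12630783] 47.43643196541971
(152, np.float64(386.5657894736842), np.float64(223.5921052631579), array([0.62436523, 0.13357394]), np.float64(24.82474563007987), np.float64(0.06210385978064941))
```

View pics/scene7c.png

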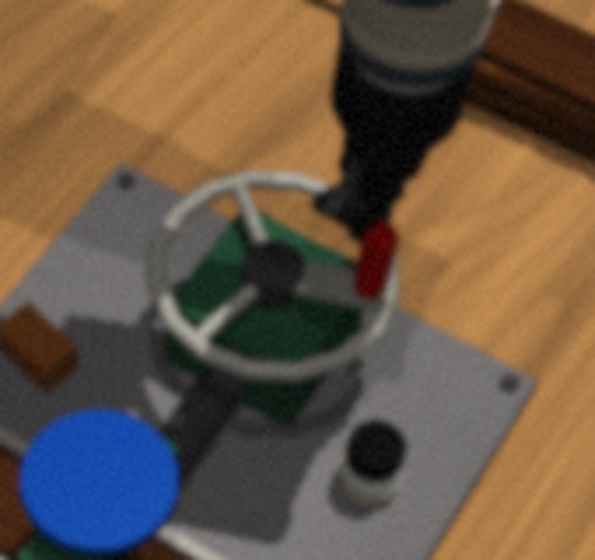

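The handle is within about 2 degrees of its start, and spoke positions agree with scene1. I'll back off and lift.

```bash
python3 -m creep '{"delta_pos":[[-0.02,-0.02,0],[-0.04,-0.04,0],[-0.05,-0.05,-0.1],[-0.05,-0.05,-0.25],[-0.05,-0.05,-0.4]],"rot":[[0,0,0],[0,0,0],[0,0,0],[0,0,0],[0,0,0]]}'
python3 -m creep '{"delta_pos":[[0,0.16,0],[0,0.32,0],[0,0.48,0],[0,0.64,0],[-0.01,0.8,0]],"rot":[[0,0,0],[0,0,0],[0,0,0],[0,0,0],[0,0,0]]}'
python3 - <<'E'
from h import *
for n in('top','scene'):
  f=grab(n,n+'8')
  c=f['color'][130:290,220:390] if n=='top' else f['color'][150:310,280:450]
  cv2.imwrite(f'pics/{n}8c.png',cv2.resize(c[:,:,::-1],None,fx=3.5,fy=3.5,interpolation=cv2.INTER_CUBIC))
  if n=='scene': print(redpos(f))
p=arm.read_state()['position'];print(p,(np.array([.582,-.092])-p[:2])/.3*[1,-1])
E
```

```text
time_s: 8.93
position: [0.5935, 0.1678, 0.2474]
orientation: [1.0, 0.0, -0.0, 0.0]
wrist_force: [0.4, 0.0, 0.7]
grip_width: 0.0001
time_s: 9.55
position: [0.591, -0.0737, 0.2465]
orientation: [1.0, 0.0, 0.0, 0.0]
wrist_force: [0.4, -0.4, 0.0]
grip_width: 0.0002
(144, np.float64(386.875), np.float64(223.55555555555554), array([0.62484594, 0.13406687]), np.float64(25.048964711710795), np.float64(0.06274758509169864))
[ 0.59073733 -0.07612104  0.24638057] [-0.02912442  0.05292986]
```

View pics/top8c.png

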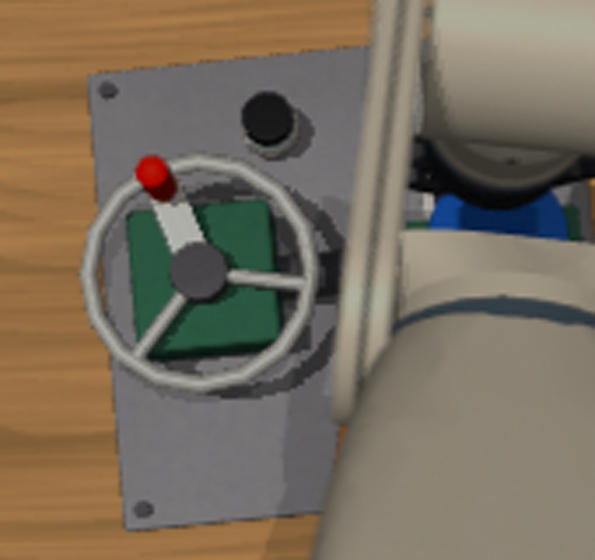

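View pics/scene8c.png

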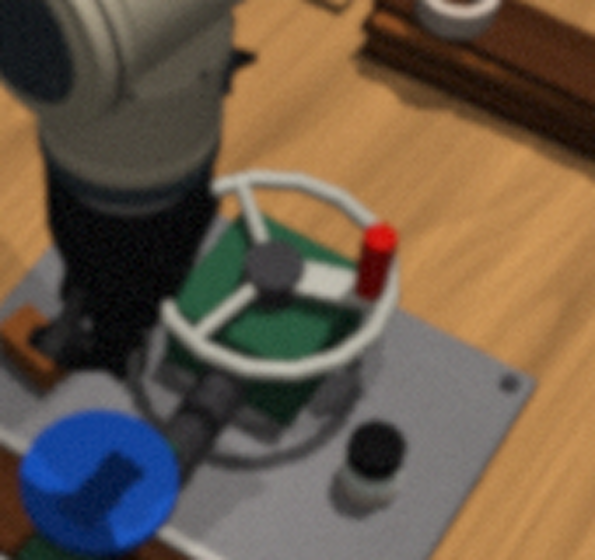

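The handle is back within about 1 mm in the scene view (red centroid (386.9,223.6), at the start (386.7,224.0)). Next I'll go over the stamp and press it.

```bash
python3 -m creep '{"delta_pos":[[-0.02,0.03,0],[-0.029,0.053,0.1],[-0.029,0.053,0.2],[-0.029,0.053,0.3],[-0.029,0.053,0.34]],"rot":[[0,0,0],[0,0,0],[0,0,0],[0,0,0],[0,0,0]]}'
python3 -m creep '{"delta_pos":[[0,0,0]],"rot":[[0,0,0]]}'
```

```text
time_s: 10.28
position: [0.5812, -0.0874, 0.1427]
orientation: [1.0, 0.001, -0.001, -0.0]
wrist_force: [-0.2, -0.4, 0.7]
grip_width: 0.0001
time_s: 10.4
position: [0.5821, -0.0879, 0.144]
orientation: [1.0, 0.001, -0.001, -0.0]
wrist_force: [-0.0, 0.2, 0.5]
grip_width: -0.0001
```

```bash
python3 -m creep '{"delta_pos":[[0,0.008,0.02],[0,0.008,0.04],[0,0.008,0.06],[0,0.008,0.075],[0,0.008,0.085]],"rot":[[0,0,0],[0,0,0],[0,0,0],[0,0,0],[0,0,0]]}'
python3 -m creep '{"delta_pos":[[0,0,0],[0,0,0]],"rot":[[0,0,0],[0,0,0]]}'
```

```text
time_s: 11.02
position: [0.5832, -0.0913, 0.1197]
orientation: [1.0, -0.0, 0.001, 0.0]
wrist_force: [-1.7, -0.3, 9.6]
grip_width: 0.0
time_s: 11.28
position: [0.5832, -0.0913, 0.1199]
orientation: [1.0, -0.0, 0.001, 0.0]
wrist_force: [-0.8, -0.1, 8.1]
grip_width: -0.0003
```

Depressed about 14 mm, with force near 8 N. I'll press a little further to reach the stop.

```bash
python3 -m creep '{"delta_pos":[[0,0,0.005],[0,0,0.01],[0,0,0.01]],"rot":[[0,0,0],[0,0,0],[0,0,0]]}'
python3 - <<'E'
from h import *
print(arm.read_state()['position'])
E
```

```text
time_s: 11.65
position: [0.5833, -0.0913, 0.118]
orientation: [1.0, -0.0, 0.001, 0.0]
wrist_force: [-4.2, -0.0, 17.6]
grip_width: -0.0
[ 0.58327878 -0.09131073  0.11798794]
```

The force rose to 17.6 N at z = 0.118, so the stamp is on its stop. Now I'll lift.

```bash
python3 -m creep '{"delta_pos":[[0,0,-0.03],[0,0,-0.08],[0,0,-0.2],[0,0,-0.35],[0,0,-0.45]],"rot":[[0,0,0],[0,0,0],[0,0,0],[0,0,0],[0,0,0]]}'
python3 -m creep '{"delta_pos":[[-0.1,0.16,0],[-0.2,0.32,0],[-0.3,0.48,0],[-0.4,0.64,0],[-0.5,0.8,0]],"rot":[[0,0,0],[0,0,0],[0,0,0],[0,0,0],[0,0,0]]}'
python3 -m creep '{"delta_pos":[[0,0,0],[0,0,0]],"rot":[[0,0,0],[0,0,0]]}'
python3 - <<'E'
from h import *
a=load('top0')
for n in('top','scene'):
  f=grab(n,n+'9')
  if n=='scene': print(redpos(f))
  cm=cv2.cvtColor(f['color'],cv2.COLOR_RGB2HSV);m=(cm[...,0]>105)&(cm[...,0]<130)&(cm[...,1]>180)&(cm[...,2]>50)
  m[:150]=0;m[380:]=0;m[:,:230]=0;m[:,440:]=0
  d=f['depth'].copy();v,u=np.nonzero(m);print(n,np.median([px(f,x,y)[2] for x,y in zip(u,v)]))
  g=load(n+'0');v,u=np.nonzero(m);print(' start',np.median([px(g,x,y)[2] for x,y in zip(u,v)]))
E
```

```text
time_s: 12.28
position: [0.5827, -0.0912, 0.2531]
orientation: [1.0, 0.0, 0.001, 0.0]
wrist_force: [0.0, -0.6, 0.3]
grip_width: -0.0002
time_s: 12.9
position: [0.4311, -0.3323, 0.2511]
orientation: [1.0, 0.0, 0.0, -0.0]
wrist_force: [0.2, -0.8, -0.9]
grip_width: -0.0004
time_s: 13.15
position: [0.4322, -0.331, 0.2508]
orientation: [1.0, -0.0, -0.0, -0.0]
wrist_force: [0.4, 0.1, -0.3]
grip_width: -0.0003
top 0.13363103701340706
 start 0.1334908001161128
(142, np.float64(386.8732394366197), np.float64(223.45070422535213), array([0.62469148, 0.13430074]), np.float64(25.302309905215633), np.float64(0.06270728181573787))
scene 0.13417250655337565
 start 0.13417190484321428
```

View pics/top9.png

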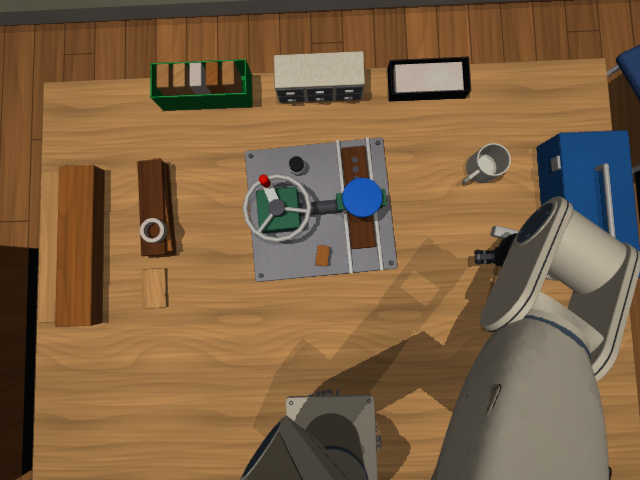

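View pics/scene9.png

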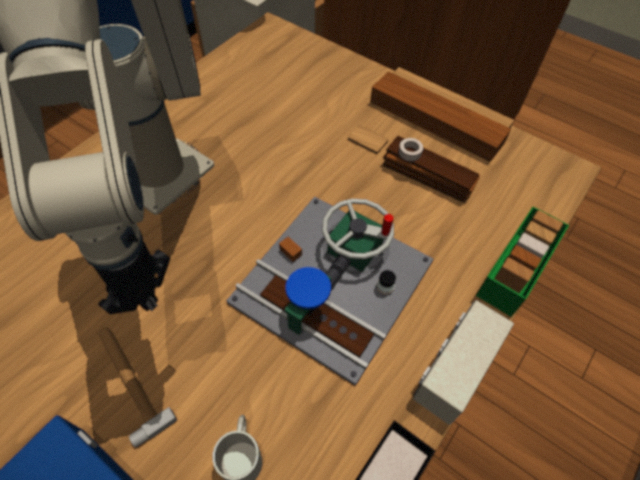

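Handle is back at top (264,180) and scene (388,225). The plate is up again at its starting height, everything loose sits where it was, and the arm hangs free. Handing in.

```bash
python3 -c "
from cell import arm
print(arm.close_job())"
```

```text
the job is handed in; nothing more can be done
None
```

I pushed the feed wheel through one full clockwise turn with the outside of the shut fingers, then pressed the stamp to its stop and let it rise. I handed the job in after about 13 s of the 64 s allowed; it reports no verdict.

- **Wheel:** In the last pictures the handle is about 1.5 mm short of where it started (25.3° against 23.9°, same measure). The wheel's speed was not measured, but the handle stayed put between the last two pictures. The wrist showed 3 to 5 N in the readings at the end of each push.
- **Stamp:** It went down to z = 0.118 with 17.6 N at the wrist, which is its stop. Its plate is back at its starting height, to within about 0.2 mm in both cameras.
- **Loose things:** None looks moved. The mallet is partly hidden by the arm in the top view but shows in the scene view. The arm was hanging clear of everything.
- **Disagreements:** The two cameras differed by up to about 3 mm on the wheel and stamp positions, so I used averages. The arm also drifted up to about 2.5 mm from the planned circle, which I corrected along the way. No check failed.

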